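# Make up the railing and hinge welding kits

## Task

Make up two welding kits from the cut steel pieces standing on the bench, one piece to each compartment, in whichever compartment of its tray you like: the tall round tube, the U-channel and the post foot (plate with a stub) go in the three-compartment tray; the short round tube and the square tube go in the two-compartment tray. Every piece must stand upright, the same way up as now, flat on the tray floor; set it down, do not drop it. Leave the solid round bar, the drill and the tape measure where they are.

Things in the scene. Friction and masses are not known exactly. Their poses are not given: they have to be found in the camera images.
- tray_three: Plywood kit tray with THREE equal square compartments in a row; fixed to the bench. 88 mm (its x) by 256 mm (its y), sides and dividers 4 mm thick, 18 mm high; floor 4 mm thick. Each compartment is 80 by 80 mm inside; their centres lie at y = -84, 0 and +84 mm (x = 0) in the tray's frame. Origin at the centre of its underside, on the bench.
- tray_two: Plywood kit tray with TWO equal square compartments; fixed to the bench. 88 mm (its x) by 172 mm (its y), sides and dividers 4 mm thick, 18 mm high; floor 4 mm thick. Each compartment is 80 by 80 mm inside; their centres lie at y = -42 and +42 mm (x = 0) in the tray's frame. Origin at the centre of its underside, on the bench.
- tall_tube: The tall piece of round steel tube: 42 mm outside diameter, 33 mm bore, 90 mm tall, about 0.3 kg. Dark sides, bright sawn top end. It stands upright on the bench at the start; origin at the centre of its underside, z up. 
- short_tube: The short piece of round steel tube: 42 mm outside diameter, 33 mm bore, 60 mm tall, about 0.2 kg. Dark sides, bright sawn top end. It stands upright on the bench at the start; origin at the centre of its underside, z up. 
- square_tube: A piece of square steel tube, open at the top: 40 by 40 mm outside (sides along its x and y), 4 mm wall, 65 mm tall, about 0.26 kg. Dark sides, bright sawn top end. It stands upright on the bench at the start; origin at the centre of its underside, z up. 
- channel: A piece of steel U-channel standing on its sawn end, U-shaped from above: 40 mm (its x) by 50 mm (its y) by 60 mm tall, walls 6 mm; the web is at its -x side, the open side faces +x, the two outer flange faces are at y = -25 and +25 mm. About 0.3 kg. It stands upright on the bench at the start; origin at the centre of its 40 by 50 mm footprint, on the underside; z up.
- post_foot: A post foot: square steel plate 50 by 50 mm (sides along its x and y), 8 mm thick, lying flat, with a round stub of 28 mm diameter rising from its middle; 60 mm tall in all, about 0.38 kg. Dark sides, bright sawn top end. It stands upright on the bench at the start; origin at the centre of its underside, z up. 
- solid_bar: A piece of SOLID round steel bar, no bore: 40 mm diameter, 60 mm tall, about 0.55 kg. In neither kit; stays where it is. Dark sides, bright sawn top end. It stands upright on the bench at the start; origin at the centre of its underside, z up. 
- drill: Bystander: a blue and black cordless drill lying on its side, about 190 mm (its x) by 230 mm (its y) by 66 mm high, beyond the trays. Leave it alone. Origin on the bench under the middle of its barrel, which lies along its y.
- tape: Bystander: a yellow tape measure, 68 by 70 by 36 mm, beyond the trays. Leave it alone. Origin at the centre of its underside.

How it is judged:
By the outcome, as a careful person would: the job done as asked, in the order asked, and still so for the second after the job is handed in, with the robot touching nothing.
It also fails if it takes over 115 s, if anything falls off the work surface, if the arm or the gripper's body presses on something with over 40 N, if the wrist force passes 120 N, or if a joint passes its speed limit or range.

## Robot

A 6-joint arm with a two-finger parallel gripper is mounted at the origin on the work surface. World frame = base frame: x ahead of the robot, y to its left, z up, the work surface at z = 0. Lengths are in m, angles in rad, forces in N, time in s.
With the tool pointing down it reaches from about 0.275 to 0.825 m from the base axis. Payload 4.9 kg.
Tool frame: the origin (TCP) lies between the finger pads; the fingertips stand 25 mm ahead of it and the grasp point (between the pads) lies 6 mm ahead of it; z points along the fingers, y is the direction in which the jaws open and shut (so a half turn about z gives the same grasp; the last joint's range is limited). The gripper opens to 85 mm and grips with 20 to 120 N. Pads are 22 mm wide; open, the fingers measure 114 mm over their backs; the gripper's body (76 mm by 85 mm) begins 54 mm behind the grasp point. The pads swing forward as they close: fully open they stand 13 mm farther back than shut.
Start: joints at [0.992, 0.326, -0.193, 1.052, 0, 1.437], TCP at [0.237, 0.497, 0.229] pointing down, gripper open.
Joint ranges: [-2.65, 2.65], [-0.97, 1.79], [-1.3, 1.35], [-1.93, 2.1], [-1.47, 1.37], [-3.14, 3.14]. Speed limits (rad/s): [2.57, 2.57, 3.14, 3.14, 3.14, 3.14].

## Interface

Orientations are given as [roll, pitch, yaw] about the fixed x, y, z axes, in that order (R = Rz(yaw) Ry(pitch) Rx(roll)).
In Python, from cell import bot gives the robot as it stands. The module is installed in compiled form; this text tells all that it offers.
- The arm moves only by the shell command python3 -m jog 'ROWS'. ROWS is JSON, a list that holds one entry, the list of rows, each a list of 5 numbers: the gripper's target within -1 to 1 (shut at 1, half-way at 0, fully open at -1), then the shift along the tool's x, y, z in m, then the turn about the tool's z in rad. A call has 1 to 20 rows; each row is the pose to reach, as a shift and turn from the pose commanded when the call began, along the tool's axes at that moment; what a row does not reach only later rows make up. A row lasts 1/10 s, in which the tool goes at most 50 mm and 8.59 degrees, less where a joint would pass 70% of its speed; a pose out of reach is approached as far as the arm can. A call with a gripper value outside its range is refused whole. The fingers move at their own pace and stop on an object; the grip force is fixed at half the most. Time passes only in rows, so rows that repeat a pose let the fingers close. It gives the time, the measured TCP pose, the force and the opening at its end, in the units of the state.
- bot.state(): the state, without advancing time (a new reading comes with each control period).
- bot.capture(name): name is "scene" or "side" or "wrist"; returns a dict with "image" (400x640x3 uint8, red, green, blue), "camera_matrix" (3x3 intrinsics, pixels), "world_to_cam" (4x4, takes a point from world to camera coordinates); the wrist camera has in their place "hand_eye" (4x4, takes a point from camera to tool coordinates, whose origin is the TCP and whose axes are the flange's). Camera axes: x right, y up, looking along -z (the intrinsics and any distortion apply to the point x, -y, -z); pixel columns grow to the right and rows downward; lengths in m; the calibration is good to about 2 mm. A picture is of the moment at which its call begins: read the wrist's pose just before it. There is no depth.
- bot.finish_job(): hands the job in, once; it reports no verdict.
The state is a dict: "clock": time; "qpos": joint angles; "qvel": joint speeds; "effort": joint torques, N m; "eef_pos": TCP position; "tool_rot": TCP orientation; "force": force on the tool from outside, world axes, zero at the start; "ft_torque": the same for the moment, N m; "width": finger opening in m.
Only numpy, scipy, OpenCV 4.12 (cv2) and the standard library are available. Lean on these libraries where they do the work, as an engineer would, in place of code of your own. Each camera call takes 0.05 s, during which the arm holds its last target. There are 200 camera calls.

## Working session

There is one attempt and no reset: what is moved stays moved. The work goes in short steps, Python scripts to look and compute and a shell command to move; the robot and the scene stay as the last step left them, time stands still between calls to the robot, and variables do not carry over. Pictures are saved under pics/ and viewed, on a budget of 14 in all, crops included, one or two more only if the job needs it, and the job is handed in when it is done.

```bash
mkdir -p pics
python3 - <<'E'
from cell import bot
import cv2,numpy as np,json
print(bot.state())
for n in ["scene","side"]:
    c=bot.capture(n); cv2.imwrite(f"pics/{n}0.png",c["image"][:,:,::-1]); np.savez(f"{n}.npz",K=c["camera_matrix"],W=c["world_to_cam"])
    print(n,c["camera_matrix"],c["world_to_cam"],[k for k in c])
E
```

```text
{'clock': 0.0, 'qpos': array([ 9.91800268e-01,  3.26956932e-01, -1.93555072e-01,  1.05204284e+00,
       -1.09982097e-05,  1.43660273e+00]), 'qvel': array([-0.00134863, -0.00087886,  0.00085216,  0.00020958,  0.00047384,
        0.00064287]), 'effort': array([ 1.95692250e-03, -4.43403018e+01,  2.62436950e+01,  1.55963434e-02,
       -4.25961150e-05,  1.00971468e-05]), 'eef_pos': array([0.23631784, 0.49598973, 0.2279057 ]), 'tool_rot': array([-3.13984848e+00, -2.24374185e-04,  2.69679000e+00]), 'force': array([ 0.51730511, -0.34874695, -0.44261891]), 'ft_torque': array([0.00762026, 0.04754269, 0.07310041]), 'width': 0.08513470449375578}
scene [[452.18640376   0.         319.91926736]
 [  0.         452.18640376 198.608117  ]
 [  0.           0.           1.        ]] [[ 0.05491487  0.9984232  -0.01163893 -0.03886247]
 [-0.75539816  0.04916521  0.65341901  0.45262805]
 [ 0.65296093 -0.02709039  0.75690695 -1.71850422]
 [ 0.          0.          0.          1.        ]] ['image', 'camera_matrix', 'world_to_cam']
side [[401.63659078   0.         316.89088101]
 [  0.         401.63659078 196.30915086]
 [  0.           0.           1.        ]] [[ 0.7399788  -0.67244134 -0.01593794 -0.4485282 ]
 [ 0.53870009  0.5782833   0.61269131 -0.34776196]
 [-0.40278232 -0.46196435  0.79016159 -0.71164548]
 [ 0.          0.          0.          1.        ]] ['image', 'camera_matrix', 'world_to_cam']
```

View pics/scene0.png

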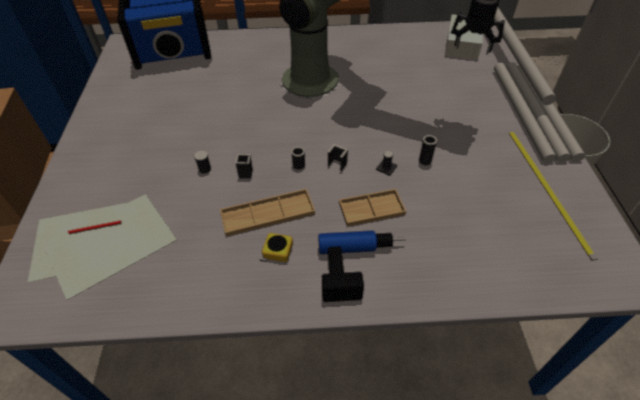

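View pics/side0.png

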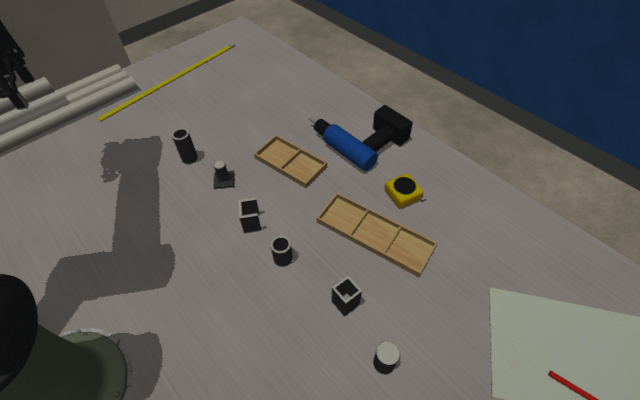

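The scene shows, left to right: bar (203,160), square tube (244,166), short tube (298,158), channel (338,156), post foot (388,162) and tall tube (428,150). Tray_three is at about (267,212) and tray_two at about (372,207). The side view agrees. I'll enlarge both.

Run:
```python
import cv2
a=cv2.imread("pics/scene0.png")[125:245,190:450]; cv2.imwrite("pics/scene1.png",cv2.resize(a,None,fx=3,fy=3,interpolation=cv2.INTER_CUBIC))
a=cv2.imread("pics/side0.png")[115:375,160:450]; cv2.imwrite("pics/side1.png",cv2.resize(cv2.convertScaleAbs(a,alpha=1.5),None,fx=2.3,fy=2.3,interpolation=cv2.INTER_CUBIC))
```

```text
(no output)
```

View pics/scene1.png

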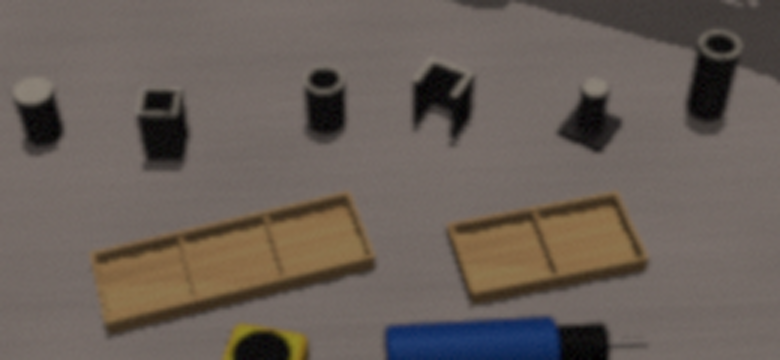

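View pics/side1.png

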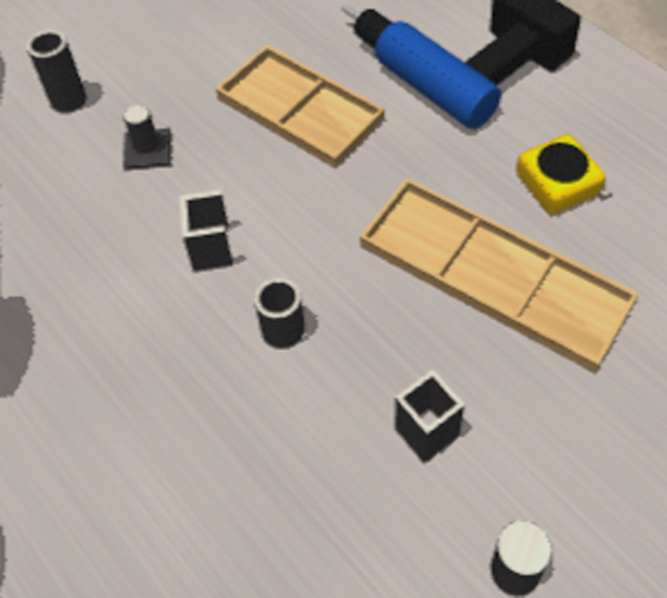

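```bash
cat > h.py <<'E'
import numpy as np
def ray(K,W,u,v,z):
    R,t=W[:3,:3],W[:3,3]; d=np.array([(u-K[0,2])/K[0,0],-(v-K[1,2])/K[1,1],-1.])
    o=-R.T@t; d=R.T@d; return (o+d*(z-o[2])/d[2])[:2]
E
python3 - <<'E'
import numpy as np
from h import *
S=np.load("scene.npz");D=np.load("side.npz")
s=lambda p,z:ray(S["K"],S["W"],p[0]/3+190-.33,p[1]/3+125-.33,z)
d=lambda p,z:ray(D["K"],D["W"],p[0]/2.3+160-.28,p[1]/2.3+115-.28,z)
np.set_printoptions(precision=4,suppress=True)
for n,a,b,z in [("tall",(719,45),(49,45),.09),("foot",(595,88),(138,117),.06),("short",(324,80),(280,299),.06),("bar",(36,92),(524,550),.06)]:
    print(n,s(a,z),d(b,z))
for n,a,b,z in [("chan",[(414,85),(432,62),(473,72),(458,96)],[(184,237),(181,203),(222,194),(228,228)],.06),
 ("square",[(143,91),(183,91),(183,118),(140,120)],[(432,374),(463,408),(429,430),(396,408)],.065),
 ("footplate",[],[(124,167),(125,133),(170,129),(171,165)],.008),
 ("three",[(92,254),(349,194),(375,262),(109,322)],[(408,182),(636,295),(597,367),(361,238)],.018),
 ("two",[(448,228),(616,194),(647,261),(474,295)],[(268,47),(384,112),(336,162),(218,91)],.018)]:
  for f,q in ((s,a),(d,b)):
    if not q: continue
    P=np.array([f(p,z) for p in q]); E=np.diff(np.vstack([P,P[:1]]),axis=0)
    print(n,P.mean(0),"len",np.hypot(*E.T),"ang",np.degrees(np.arctan2(E[:,1],E[:,0])))
E
```

```text
tall [0.4654 0.343 ] [0.4642 0.336 ]
foot [0.4876 0.218 ] [0.4864 0.2114]
short [ 0.4576 -0.0532] [ 0.4564 -0.0585]
bar [ 0.4557 -0.3433] [ 0.4531 -0.3492]
chan [0.4638 0.0683] len [0.0387 0.0441 0.0385 0.0468] ang [ 147.7921   66.3388  -28.3178 -113.7349]
chan [0.4615 0.0625] len [0.0405 0.0399 0.0415 0.0415] ang [  58.5336  -27.1277 -119.157   151.4496]
square [ 0.488 -0.214] len [0.0402 0.0385 0.0421 0.0411] ang [ 86.1537   2.5746 -90.0375 179.5814]
square [ 0.4815 -0.2216] len [0.0385 0.0339 0.0321 0.0429] ang [-94.2842 170.9302 101.5592   2.1322]
footplate [0.4869 0.2131] len [0.0486 0.0491 0.0518 0.05  ] ang [  55.4369  -36.2397 -123.8292  140.1447]
three [ 0.6489 -0.1451] len [0.2524 0.0898 0.2499 0.0844] ang [ 103.8308   13.7407  -77.4174 -164.5204]
three [ 0.6445 -0.1495] len [0.2505 0.0881 0.2533 0.0848] ang [ -75.5162 -165.2577  103.7409   12.8859]
two [0.6519 0.1511] len [0.1703 0.0867 0.1677 0.0839] ang [ 101.1341   10.0415  -79.8238 -168.2279]
two [0.6466 0.1454] len [0.1699 0.0871 0.1703 0.0871] ang [ -80.2414 -168.4989   99.7625   11.2044]
```

```bash
python3 -m jog '[[[-1,-0.05,-0.01,-0.02,-0.1],[-1,-0.1,-0.02,-0.02,-0.22],[-1,-0.15,-0.03,-0.02,-0.34],[-1,-0.2,-0.035,-0.02,-0.4446],[-1,-0.245,-0.04,-0.02,-0.4446],[-1,-0.265,-0.042,-0.02,-0.4446],[-1,-0.274,-0.042,-0.02,-0.4446],[-1,-0.274,-0.042,-0.02,-0.4446],[-1,-0.274,-0.042,-0.02,-0.4446]]]'
cat >> h.py <<'E'
from scipy.spatial.transform import Rotation as Ro
def look(name):
    from cell import bot; import cv2
    s=bot.state(); c=bot.capture("wrist"); cv2.imwrite(f"pics/{name}.png",c["image"][:,:,::-1])
    T=np.eye(4);T[:3,:3]=Ro.from_euler("xyz",s["tool_rot"]).as_matrix();T[:3,3]=s["eef_pos"]
    W=np.linalg.inv(T@c["hand_eye"]); np.savez(f"{name}.npz",K=c["camera_matrix"],W=W)
    print(s["clock"],s["eef_pos"],s["tool_rot"],c["hand_eye"].round(3).tolist(),c["camera_matrix"][0])
def pt(name,u,v,z):
    D=np.load(name+".npz"); return ray(D["K"],D["W"],u,v,z)
def px(name,p):
    D=np.load(name+".npz"); q=D["W"]@np.r_[p,1]; q=q[:3]/-q[2]; K=D["K"]; return np.array([K[0,0]*q[0]+K[0,2],-K[1,1]*q[1]+K[1,2]])
E
python3 -c "
from h import *
look('w1')"
```

```text
clock: 1.0
eef_pos: [0.4647, 0.3413, 0.2484]
tool_rot: [-3.142, -0.001, -3.141]
force: [0.1, -0.5, -0.2]
width: 0.0855
1.0 [0.4647288  0.34125652 0.24839462] [-3.14152294e+00 -1.25154882e-03 -3.14075405e+00] [[-0.001, 0.952, 0.305, 0.078], [1.0, 0.001, 0.0, -0.001], [0.0, 0.305, -0.952, -0.144], [0.0, 0.0, 0.0, 1.0]] [326.90039245   0.         321.64560658]
```

View pics/w1.png

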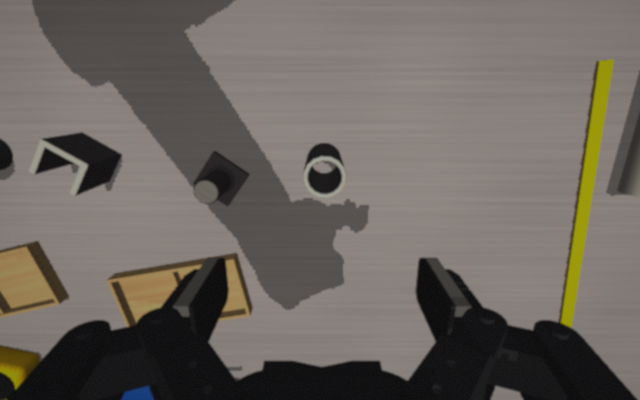

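The wrist view shows the tall tube's top ring at (324,175), the stub top at (207,191), the channel top at about (30-85,140-190), and tray_two corners at (109,279), (238,254) and (251,314).

```bash
python3 -c "
from h import *
for n,u,v,z in [('tall',324.5,176,.09),('stub',207,191,.06),('ch',31,174,.06),('ch',43,140,.06),('ch',88,153,.06),('ch',76,193,.06),('t2a',109,279,.018),('t2b',238,254,.018),('t2c',251,314,.018),('t3',38,242,.018),('plate',214,151,.008),('plate',250,173,.008),('plate',229,206,.008)]: print(n,pt('w1',u,v,z).round(4))
"
```

```text
tall [0.4621 0.3432]
stub [0.4859 0.2188]
ch [0.4674 0.0369]
ch [0.4321 0.0586]
ch [0.4453 0.1012]
ch [0.4882 0.0792]
t2a [0.6184 0.0624]
t2b [0.5821 0.2339]
t2c [0.6726 0.2445]
t3 [ 0.5654 -0.0164]
plate [0.4521 0.2132]
plate [0.4788 0.254 ]
plate [0.5209 0.225 ]
```

```bash
python3 -m jog '[[[-1,0,0.002,0.05,0],[-1,0,0.002,0.1,0],[-1,0,0.002,0.14,0],[-1,0,0.002,0.165,0],[-1,0,0.002,0.18,0],[-1,0,0.002,0.183,0],[-1,0,0.002,0.183,0],[1,0,0.002,0.183,0],[1,0,0.002,0.183,0],[1,0,0.002,0.183,0],[1,0,0.002,0.183,0],[1,0,0.002,0.183,0],[1,0,0.002,0.183,0],[1,0,0.002,0.183,0]]]'
```

```text
clock: 2.45
eef_pos: [0.4667, 0.3432, 0.0671]
tool_rot: [3.14, 0.002, 3.141]
force: [-1.1, -0.5, 4.3]
width: 0.0397
```

```bash
python3 -m jog '[[[1,0,0,-0.03,0],[1,0,0,-0.07,0],[1,-0.005,-0.02,-0.1,0],[1,-0.02,-0.06,-0.1,0],[1,-0.036,-0.105,-0.1,0],[1,-0.052,-0.15,-0.1,0],[1,-0.068,-0.195,-0.1,0],[1,-0.084,-0.24,-0.1,0],[1,-0.1,-0.285,-0.1,0],[1,-0.116,-0.33,-0.1,0],[1,-0.132,-0.375,-0.1,0],[1,-0.148,-0.42,-0.1,0],[1,-0.164,-0.465,-0.1,0],[1,-0.18,-0.51,-0.1,0],[1,-0.192,-0.545,-0.1,0],[1,-0.2,-0.565,-0.1,0],[1,-0.2,-0.57,-0.1,0],[1,-0.2,-0.57,-0.1,0],[1,-0.2,-0.57,-0.1,0]]]'
python3 -c "
from h import *
look('w2')"
```

```text
clock: 4.35
eef_pos: [0.6651, -0.2261, 0.1652]
tool_rot: [3.14, -0.001, -3.141]
force: [-0.6, 0.6, -4.1]
width: 0.0395
4.35 [ 0.66506701 -0.2260592   0.16521637] [ 3.14028521e+00 -1.39051270e-03 -3.14112901e+00] [[-0.001, 0.952, 0.305, 0.078], [1.0, 0.001, 0.0, -0.001], [0.0, 0.305, -0.952, -0.144], [0.0, 0.0, 0.0, 1.0]] [326.90039245   0.         321.64560658]
```

View pics/w2.png

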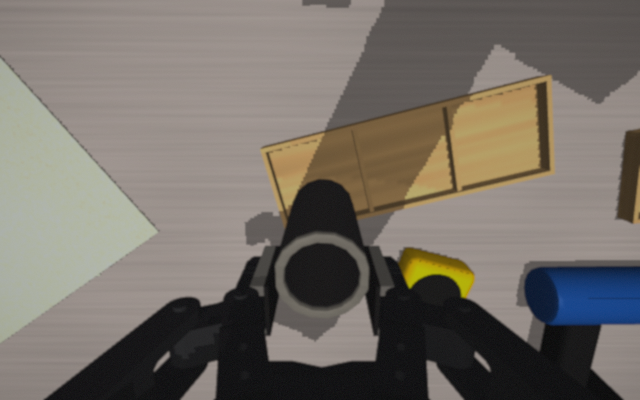

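The tray_three rim corners are at (262,148), (549,76) and (553,170). The tube is held upright and the tape is at (435,275).

```bash
python3 -c "
from h import *
a,b,c=[pt('w2',u,v,.018) for u,v in [(262,148),(549,76),(553,170)]]
print(a,b,c,b-a,np.hypot(*(b-a)),np.hypot(*(c-b)),(a+c)/2)
y=(b-a)/np.hypot(*(b-a)); print(np.degrees(np.arctan2(y[1],y[0])))
for k in(-.084,0,.084): print((a+c)/2+k*y)
print('tape',pt('w2',403,255,.036),pt('w2',473,265,.036))
"
```

```text
[ 0.63392482 -0.27987688] [ 0.57372413 -0.03624515] [ 0.65420322 -0.0156121 ] [-0.06020069  0.24363173] 0.2509592457546531 0.08308192490979778 [ 0.64406402 -0.14774449]
103.87959493899369
[ 0.66421414 -0.22929185]
[ 0.64406402 -0.14774449]
[ 0.62391391 -0.06619712]
tape [ 0.73084086 -0.15100168] [ 0.74137574 -0.08435443]
```

```bash
python3 -m jog '[[[1,-0.001,-0.0025,0.03,0],[1,-0.001,-0.0025,0.06,0],[1,-0.001,-0.0025,0.08,0],[1,-0.001,-0.0025,0.087,0],[1,-0.001,-0.0025,0.09,0],[1,-0.001,-0.0025,0.092,0],[1,-0.001,-0.0025,0.093,0],[1,-0.001,-0.0025,0.093,0]]]'
```

```text
clock: 5.2
eef_pos: [0.6675, -0.23, 0.0738]
tool_rot: [-3.141, 0.002, 3.142]
force: [0.3, 0.6, -3.8]
width: 0.0395
```

```bash
python3 -m jog '[[[1,0,0,0.001,0],[1,0,0,0.002,0],[1,0,0,0.002,0]]]'; python3 -m jog '[[[1,0,0,0.001,0],[1,0,0,0.001,0],[1,0,0,0.001,0]]]'
```

```text
clock: 5.5
eef_pos: [0.6671, -0.2301, 0.0712]
tool_rot: [-3.141, 0.001, 3.141]
force: [0.1, 0.4, -1.8]
width: 0.0396
clock: 5.8
eef_pos: [0.6674, -0.23, 0.0711]
tool_rot: [-3.141, 0.002, 3.141]
force: [-1.9, 1.6, 6.0]
width: 0.0396
```

```bash
python3 -m jog '[[[-0.5,0,0,-0.001,0],[-0.5,0,0,-0.001,0],[-0.5,0,0,-0.001,0],[-0.5,0,0,-0.001,0],[-0.5,0,0,-0.03,0],[-0.5,0,0,-0.07,0],[-0.5,0.005,0.012,-0.1,0],[-0.5,0.02,0.05,-0.1,0.05],[-0.5,0.038,0.095,-0.1,0.12],[-0.5,0.056,0.14,-0.1,0.2],[-0.5,0.074,0.185,-0.1,0.28],[-0.5,0.092,0.23,-0.1,0.36],[-0.5,0.11,0.275,-0.1,0.44],[-0.5,0.128,0.32,-0.1,0.52],[-0.5,0.146,0.365,-0.1,0.59],[-0.5,0.164,0.41,-0.1,0.59],[-0.5,0.175,0.435,-0.1,0.59],[-0.5,0.1805,0.448,-0.1,0.59],[-0.5,0.1805,0.448,-0.1,0.59],[-0.5,0.1805,0.448,-0.1,0.59]]]'
python3 -c "
from h import *
look('w3')
import cv2
print(px('w3',[.487,.2185,.06]))"
```

```text
clock: 7.8
eef_pos: [0.487, 0.2174, 0.1697]
tool_rot: [-3.141, 0.001, 2.551]
force: [1.0, 0.6, -0.6]
width: 0.0641
7.8 [0.48698482 0.21744566 0.16968778] [-3.14130601e+00  7.94832322e-04  2.55087416e+00] [[-0.001, 0.952, 0.305, 0.078], [1.0, 0.001, 0.0, -0.0], [0.0, 0.305, -0.952, -0.144], [0.0, 0.0, 0.0, 1.0]] [326.90039245   0.         321.64560658]
[323.46330901 192.24569456]
```

View pics/w3.png

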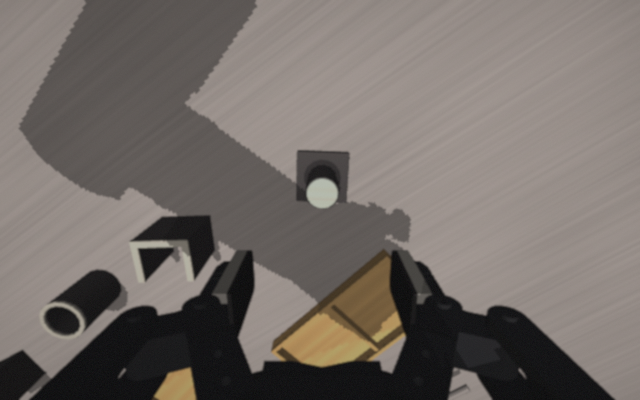

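The stub top at (322,193) is where I predicted it (323,192), and the plate is square to the jaws. Next I grip, lift, carry to the middle compartment and turn back.

```bash
python3 -m jog '[[[-0.5,0,0.001,0.04,0],[-0.5,0,0.001,0.08,0],[-0.5,0,0.001,0.105,0],[-0.5,0,0.001,0.118,0],[-0.5,0,0.001,0.122,0],[-0.5,0,0.001,0.122,0],[1,0,0.001,0.122,0],[1,0,0.001,0.122,0],[1,0,0.001,0.122,0],[1,0,0.001,0.122,0],[1,0,0.001,0.122,0],[1,0,0.001,0.122,0],[1,0,0.001,0.11,0],[1,0,0.001,0.08,0],[1,0,0.001,0.04,0],[1,0,0.001,0.02,0],[1,0,0.001,0.02,0]]]'
```

```text
clock: 9.55
eef_pos: [0.4891, 0.2199, 0.1533]
tool_rot: [3.136, 0.004, 2.552]
force: [0.5, 0.1, -4.0]
width: 0.0245
```

```bash
python3 -m jog '[[[1,-0.017,-0.011,0,-0.03],[1,-0.05,-0.032,0,-0.12],[1,-0.088,-0.057,0,-0.22],[1,-0.126,-0.081,0,-0.32],[1,-0.164,-0.106,0,-0.42],[1,-0.202,-0.13,0,-0.52],[1,-0.24,-0.155,0,-0.62],[1,-0.278,-0.18,0,-0.72],[1,-0.31,-0.2,0,-0.8],[1,-0.328,-0.212,0,-0.829],[1,-0.335,-0.216,0,-0.829],[1,-0.335,-0.216,0,-0.829],[1,-0.335,-0.216,0.03,-0.829],[1,-0.335,-0.216,0.06,-0.829],[1,-0.335,-0.216,0.085,-0.829],[1,-0.335,-0.216,0.093,-0.829],[1,-0.335,-0.216,0.095,-0.829],[1,-0.335,-0.216,0.096,-0.829]]]'
python3 -m jog '[[[1,0,0,0.001,0],[1,0,0,0.001,0],[1,0,0,0.001,0]]]'
```

```text
clock: 11.35
eef_pos: [0.6457, -0.1461, 0.0545]
tool_rot: [-3.141, 0.001, -2.902]
force: [0.9, -0.8, -4.4]
width: 0.0246
clock: 11.65
eef_pos: [0.6455, -0.147, 0.0534]
tool_rot: [-3.141, 0.001, -2.903]
force: [1.2, -0.7, -4.0]
width: 0.0248
```

```bash
python3 -m jog '[[[1,0,0,0.001,0],[1,0,0,0.001,0],[1,0,0,0.001,0]]]';python3 -m jog '[[[1,0,0,0.001,0],[1,0,0,0.001,0],[1,0,0,0.001,0]]]'
python3 -c "
from h import *
look('w4')"
```

```text
clock: 11.95
eef_pos: [0.6458, -0.1473, 0.0531]
tool_rot: [-3.14, 0.002, -2.903]
force: [-2.0, 0.1, 5.6]
width: 0.0247
clock: 12.25
eef_pos: [0.6459, -0.1476, 0.053]
tool_rot: [-3.14, 0.002, -2.903]
force: [-3.7, -0.9, 9.7]
width: 0.0247
12.25 [ 0.64592511 -0.14757535  0.05295986] [-3.13972911e+00  1.95763204e-03 -2.90307740e+00] [[-0.001, 0.952, 0.305, 0.078], [1.0, 0.001, 0.0, -0.001], [0.0, 0.305, -0.952, -0.144], [0.0, 0.0, 0.0, 1.0]] [326.90039245   0.         321.64560658]
```

View pics/w4.png

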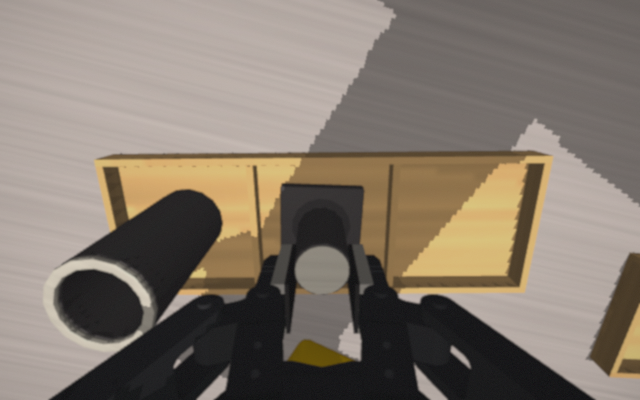

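The foot stands in the middle compartment with its plate flat and square, and the tall tube is in the left one. I release and go to the channel.

```bash
python3 -m jog '[[[0,0,0,-0.002,0],[0,0,0,-0.002,0],[0,0,0,-0.002,0],[0,0,0,-0.002,0],[0,0,0,-0.03,0],[0,0,0,-0.07,0],[-0.8,0.005,0.01,-0.105,0.03],[-0.8,0.023,0.045,-0.11,0.12],[-0.8,0.045,0.088,-0.11,0.24],[-0.8,0.067,0.131,-0.11,0.36],[-0.8,0.089,0.174,-0.11,0.48],[-0.8,0.11,0.216,-0.11,0.6],[-0.8,0.122,0.24,-0.11,0.7],[-0.8,0.1287,0.2531,-0.11,0.745],[-0.8,0.1287,0.2531,-0.11,0.745],[-0.8,0.1287,0.2531,-0.11,0.745]]]'
python3 -c "
from h import *
look('w5')
c,s=np.cos(np.radians(-29)),np.sin(np.radians(-29))
for x,y in [(-.02,-.025),(-.02,.025),(.02,.025),(.02,-.025)]: print(px('w5',[.461+c*x-s*y,.0685+s*x+c*y,.06]).round())"
```

```text
clock: 13.9
eef_pos: [0.4608, 0.0685, 0.1609]
tool_rot: [3.141, 0.001, 2.637]
force: [-0.4, -1.2, 0.9]
width: 0.0765
13.9 [0.46080196 0.06846227 0.16088461] [3.14145783e+00 1.12052527e-03 2.63689370e+00] [[-0.001, 0.952, 0.305, 0.078], [1.0, 0.001, 0.0, -0.001], [0.0, 0.305, -0.952, -0.144], [0.0, 0.0, 0.0, 1.0]] [326.90039245   0.         321.64560658]
[290. 172.]
[355. 172.]
[354. 220.]
[291. 220.]
```

View pics/w5.png

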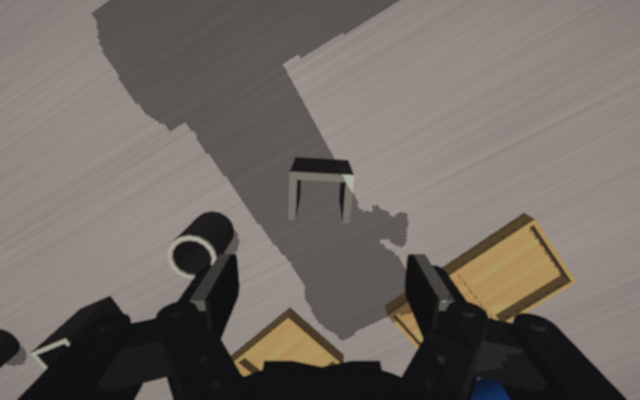

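The channel's top corners are at (291,171), (353,176), (350,221) and (290,220), which matches the prediction apart from about 3° of turn.

```bash
python3 -m jog '[[[-0.8,0,0,0.04,0.05],[-0.8,0,0,0.075,0.05],[-0.8,0,0,0.1,0.05],[-0.8,0,0,0.11,0.05],[-0.8,0,0,0.113,0.05],[-0.8,0,0,0.113,0.05],[1,0,0,0.113,0.05],[1,0,0,0.113,0.05],[1,0,0,0.113,0.05],[1,0,0,0.113,0.05],[1,0,0,0.113,0.05],[1,0,0,0.113,0.05],[1,0,0,0.1,0.05],[1,0,0,0.07,0.05],[1,0,0,0.03,0.05],[1,0,0,0.013,0.05],[1,0,0,0.013,0.05]]]'
```

```text
clock: 15.65
eef_pos: [0.4624, 0.0687, 0.1507]
tool_rot: [3.138, 0.005, 2.586]
force: [0.2, -0.6, -3.5]
width: 0.048
```

```bash
python3 -m jog '[[[1,-0.012,-0.002,0,-0.05],[1,-0.04,-0.005,0,-0.16],[1,-0.075,-0.01,0,-0.29],[1,-0.11,-0.014,0,-0.42],[1,-0.145,-0.018,0,-0.55],[1,-0.18,-0.023,0,-0.68],[1,-0.2,-0.026,0,-0.77],[1,-0.211,-0.027,0,-0.794],[1,-0.211,-0.027,0,-0.794],[1,-0.211,-0.027,0.03,-0.794],[1,-0.211,-0.027,0.06,-0.794],[1,-0.211,-0.027,0.085,-0.794],[1,-0.211,-0.027,0.093,-0.794],[1,-0.211,-0.027,0.095,-0.794],[1,-0.211,-0.027,0.095,-0.794]]]'
python3 -m jog '[[[1,0,0,0.001,0],[1,0,0,0.001,0],[1,0,0,0.001,0]]]'
python3 -m jog '[[[1,0,0,0.001,0],[1,0,0,0.001,0],[1,0,0,0.001,0]]]'
```

```text
clock: 17.15
eef_pos: [0.6231, -0.0644, 0.0535]
tool_rot: [3.139, -0.002, -2.903]
force: [-4.8, 1.7, 7.1]
width: 0.0475
clock: 17.45
eef_pos: [0.6232, -0.0644, 0.0534]
tool_rot: [3.14, -0.002, -2.903]
force: [-7.2, 1.5, 11.9]
width: 0.0479
clock: 17.75
eef_pos: [0.6237, -0.0646, 0.0533]
tool_rot: [3.14, -0.001, -2.903]
force: [-7.9, 0.7, 16.0]
width: 0.0479
```

```bash
python3 -c "
from h import *
look('w6')"
```

```text
17.75 [ 0.62372701 -0.06457032  0.05330403] [ 3.14028641e+00 -6.22335272e-04 -2.90310941e+00] [[-0.001, 0.952, 0.305, 0.078], [1.0, 0.001, 0.0, -0.001], [0.0, 0.305, -0.952, -0.144], [0.0, 0.0, 0.0, 1.0]] [326.90039245   0.         321.64560658]
```

View pics/w6.png

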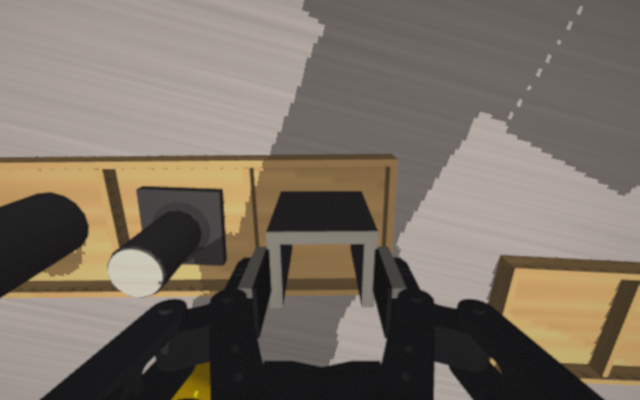

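The channel is inside the third compartment, clear of its walls and flat. I release and go to the short tube.

```bash
python3 -m jog '[[[-0.5,0,0,-0.002,0],[-0.5,0,0,-0.002,0],[-0.5,0,0,-0.002,0],[-0.5,0,0,-0.002,0],[-0.5,0,0,-0.03,0],[-0.5,0,0,-0.07,0],[-0.5,0.01,0.003,-0.105,0.03],[-0.5,0.04,0.013,-0.11,0.1],[-0.5,0.08,0.026,-0.11,0.17],[-0.5,0.12,0.039,-0.11,0.239],[-0.5,0.148,0.048,-0.11,0.239],[-0.5,0.1594,0.0511,-0.11,0.239],[-0.5,0.1594,0.0511,-0.11,0.239],[-0.5,0.1594,0.0511,-0.11,0.239]]]'
python3 -c "
from h import *
look('w7')
print(px('w7',[.457,-.053,.06]))
print(px('w7',[.486,-.2145,.065]))"
```

```text
clock: 19.2
eef_pos: [0.4598, -0.0541, 0.1611]
tool_rot: [-3.141, 0.002, 3.14]
force: [0.7, -0.2, -0.3]
width: 0.0641
19.2 [ 0.45983923 -0.05405406  0.16112343] [-3.14109965e+00  2.18038821e-03  3.14025236e+00] [[-0.001, 0.952, 0.305, 0.078], [1.0, 0.001, 0.0, -0.001], [0.0, 0.305, -0.952, -0.144], [0.0, 0.0, 0.0, 1.0]] [326.90039245   0.         321.64560658]
[324.03821203 192.933455  ]
[121.62074575 229.93431353]
```

View pics/w7.png

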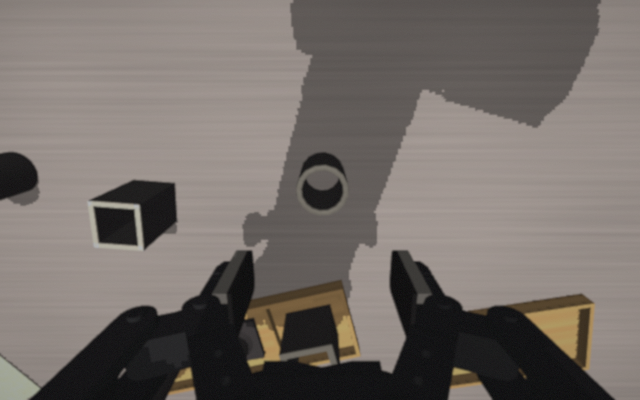

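The short tube's ring is at (322,189), about 4 px from the prediction, and the square tube's top is at about (117,224).

```bash
python3 -m jog '[[[-0.5,0.004,0,0.04,0],[-0.5,0.004,0,0.075,0],[-0.5,0.004,0,0.1,0],[-0.5,0.004,0,0.11,0],[-0.5,0.004,0,0.113,0],[-0.5,0.004,0,0.113,0],[1,0.004,0,0.113,0],[1,0.004,0,0.113,0],[1,0.004,0,0.113,0],[1,0.004,0,0.113,0],[1,0.004,0,0.113,0],[1,0.004,0,0.113,0],[1,0.004,0,0.1,0],[1,0.004,0,0.07,0],[1,0.004,0,0.03,0],[1,0.004,0,0.013,0],[1,0.004,0,0.013,0]]]'
python3 -c "
from h import *
for a in [(108,278),(591,296),(592,340),(462,313)]: print(pt('w7',*a,.018))
D=.042; c=np.array([.648,.152]); y=np.array([-np.sin(np.radians(11)),np.cos(np.radians(11))]); print(c-D*y,c+D*y)
a,b,c=[pt('w1',*p,.018) for p in [(109,279),(238,254),(251,314)]]; print((a+c)/2)"
```

```text
clock: 20.95
eef_pos: [0.4565, -0.0542, 0.1509]
tool_rot: [-3.14, 0.007, 3.14]
force: [-0.4, -0.1, -1.2]
width: 0.0388
[ 0.55875808 -0.26945563]
[0.58069176 0.22002944]
[0.63570977 0.2348916 ]
[0.60106473 0.09093549]
[0.65601398 0.11077166] [0.63998602 0.19322834]
[0.64553981 0.15347587]
```

```bash
python3 -m jog '[[[1,-0.01,0.013,0,0],[1,-0.035,0.047,0,-0.05],[1,-0.062,0.083,0,-0.1],[1,-0.089,0.119,0,-0.15],[1,-0.116,0.155,0,-0.19],[1,-0.143,0.191,0,-0.19],[1,-0.165,0.221,0,-0.19],[1,-0.18,0.241,0,-0.19],[1,-0.184,0.247,0,-0.19],[1,-0.184,0.247,0,-0.19],[1,-0.184,0.247,0.03,-0.19],[1,-0.184,0.247,0.06,-0.19],[1,-0.184,0.247,0.085,-0.19],[1,-0.184,0.247,0.091,-0.19],[1,-0.184,0.247,0.093,-0.19],[1,-0.184,0.247,0.094,-0.19]]]'
python3 -m jog '[[[1,0,0,0.001,0],[1,0,0,0.001,0],[1,0,0,0.001,0]]]'
python3 -m jog '[[[1,0,0,0.001,0],[1,0,0,0.001,0],[1,0,0,0.001,0]]]'
python3 -c "
from h import *
look('w8')"
```

```text
clock: 22.55
eef_pos: [0.6385, 0.1924, 0.0543]
tool_rot: [-3.141, 0.001, -2.954]
force: [0.2, -0.4, -1.9]
width: 0.0387
clock: 22.85
eef_pos: [0.639, 0.1929, 0.0536]
tool_rot: [-3.141, 0.001, -2.953]
force: [-0.7, -2.0, 2.4]
width: 0.0384
clock: 23.15
eef_pos: [0.6392, 0.1929, 0.0536]
tool_rot: [-3.141, 0.002, -2.953]
force: [-2.9, -2.9, 9.2]
width: 0.0387
23.15 [0.63922668 0.1929362  0.05355733] [-3.14062924e+00  1.97052175e-03 -2.95288536e+00] [[-0.001, 0.952, 0.305, 0.078], [1.0, 0.001, 0.0, -0.001], [0.0, 0.305, -0.952, -0.144], [0.0, 0.0, 0.0, 1.0]] [326.90039245   0.         321.64560658]
```

View pics/w8.png

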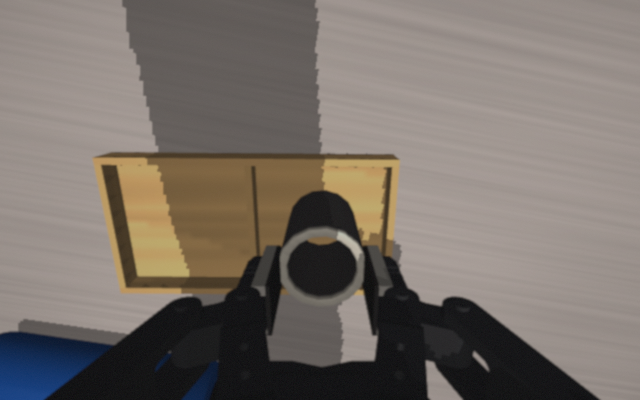

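The short tube stands in tray_two's +y compartment, clear of the walls. I release and go to the square tube.

```bash
python3 -m jog '[[[-0.5,0,0,-0.001,0],[-0.5,0,0,-0.001,0],[-0.5,0,0,-0.001,0],[-0.5,0,0,-0.001,0],[-0.5,0,0,-0.03,0],[-0.5,0,0,-0.07,0],[-0.5,0.01,-0.015,-0.105,0.03],[-0.5,0.033,-0.053,-0.11,0.1],[-0.5,0.057,-0.092,-0.11,0.15],[-0.5,0.081,-0.131,-0.11,0.188],[-0.5,0.105,-0.17,-0.11,0.188],[-0.5,0.129,-0.209,-0.11,0.188],[-0.5,0.153,-0.248,-0.11,0.188],[-0.5,0.177,-0.287,-0.11,0.188],[-0.5,0.201,-0.325,-0.11,0.188],[-0.5,0.22,-0.356,-0.11,0.188],[-0.5,0.229,-0.37,-0.11,0.188],[-0.5,0.231,-0.3733,-0.11,0.188],[-0.5,0.231,-0.3733,-0.11,0.188],[-0.5,0.231,-0.3733,-0.11,0.188]]]'
python3 -c "
from h import *
look('w9')
P=[pt('w7',*a,.065) for a in [(90,201),(137,205),(143,248),(96,246)]]; print(P,np.mean(P,0))
print(px('w9',[.482,-.217,.065]))"
```

```text
clock: 25.2
eef_pos: [0.4819, -0.2159, 0.1616]
tool_rot: [3.141, -0.0, -3.14]
force: [-1.0, -0.6, 0.9]
width: 0.0641
25.2 [ 0.48189895 -0.21589257  0.16158829] [ 3.14104812e+00 -3.85955519e-05 -3.13967265e+00] [[-0.001, 0.952, 0.305, 0.078], [1.0, 0.001, 0.0, -0.001], [0.0, 0.305, -0.952, -0.144], [0.0, 0.0, 0.0, 1.0]] [326.90039245   0.         321.64560658]
[array([ 0.46161694, -0.23437616]), array([ 0.46497337, -0.1985214 ]), array([ 0.50196935, -0.20015432]), array([ 0.50010001, -0.23798286])] [ 0.48216491 -0.21775868]
[321.15451172 198.55406813]
```

View pics/w9.png

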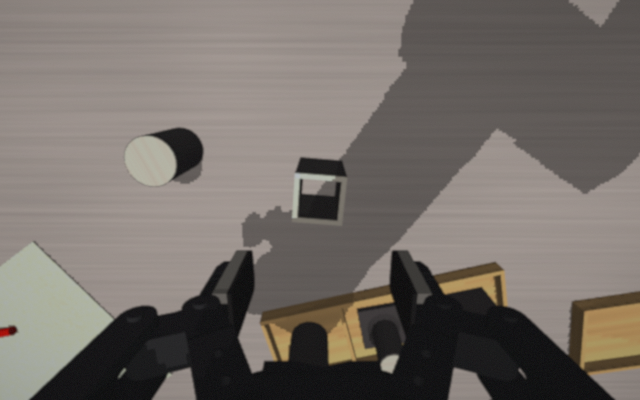

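The square tube's top corners are at (295,174), (347,178), (342,224) and (292,219): centred, turned about 5°.

```bash
python3 -m jog '[[[-0.5,0,-0.001,0.04,0.07],[-0.5,0,-0.001,0.075,0.07],[-0.5,0,-0.001,0.1,0.07],[-0.5,0,-0.001,0.109,0.07],[-0.5,0,-0.001,0.112,0.07],[-0.5,0,-0.001,0.112,0.07],[1,0,-0.001,0.112,0.07],[1,0,-0.001,0.112,0.07],[1,0,-0.001,0.112,0.07],[1,0,-0.001,0.112,0.07],[1,0,-0.001,0.112,0.07],[1,0,-0.001,0.112,0.07],[1,0,-0.001,0.1,0.07],[1,0,-0.001,0.07,0.07],[1,0,-0.001,0.03,0.07],[1,0,-0.001,0.012,0.07],[1,0,-0.001,0.012,0.07]]]'
```

```text
clock: 26.95
eef_pos: [0.4837, -0.2192, 0.1536]
tool_rot: [-3.138, 0.006, 3.072]
force: [0.2, -0.6, -2.1]
width: 0.0384
```

```bash
python3 -m jog '[[[1,-0.006,0.014,0,0],[1,-0.021,0.047,0,-0.06],[1,-0.038,0.086,0,-0.12],[1,-0.055,0.125,0,-0.18],[1,-0.072,0.164,0,-0.24],[1,-0.089,0.203,0,-0.26],[1,-0.106,0.242,0,-0.26],[1,-0.123,0.28,0,-0.26],[1,-0.138,0.314,0,-0.26],[1,-0.147,0.334,0,-0.26],[1,-0.149,0.34,0,-0.26],[1,-0.149,0.34,0,-0.26],[1,-0.149,0.34,0.03,-0.26],[1,-0.149,0.34,0.06,-0.26],[1,-0.149,0.34,0.085,-0.26],[1,-0.149,0.34,0.091,-0.26],[1,-0.149,0.34,0.093,-0.26],[1,-0.149,0.34,0.094,-0.26]]]'
python3 -m jog '[[[1,0,0,0.001,0],[1,0,0,0.001,0],[1,0,0,0.001,0]]]'
python3 -m jog '[[[1,0,0,0.001,0],[1,0,0,0.001,0],[1,0,0,0.001,0]]]'
```

```text
clock: 28.75
eef_pos: [0.6539, 0.1103, 0.0562]
tool_rot: [-3.141, 0.001, -2.952]
force: [0.5, -0.0, -1.0]
width: 0.0384
clock: 29.05
eef_pos: [0.6543, 0.1108, 0.0554]
tool_rot: [-3.141, 0.001, -2.951]
force: [-0.8, -1.6, -0.4]
width: 0.0382
clock: 29.35
eef_pos: [0.6544, 0.1108, 0.0554]
tool_rot: [-3.141, 0.002, -2.951]
force: [-2.6, -1.1, 7.0]
width: 0.0378
```

Contact with the floor. I release, back off and check from the fixed cameras.

```bash
python3 -m jog '[[[-0.5,0,0,-0.001,0],[-0.5,0,0,-0.001,0],[-0.5,0,0,-0.001,0],[-0.5,0,0,-0.001,0],[-0.5,0,0,-0.03,0],[-0.5,0,0,-0.07,0],[-0.5,0,0,-0.11,0],[-0.5,0.03,0,-0.15,0],[-0.5,0.07,0,-0.19,0],[-0.5,0.12,0,-0.21,0],[-0.5,0.17,0,-0.21,0],[-0.5,0.21,0,-0.21,0],[-0.5,0.25,0,-0.21,0],[-0.5,0.28,0,-0.21,0],[-0.5,0.28,0,-0.21,0],[-0.5,0.28,0,-0.21,0]]]'
python3 - <<'E'
from cell import bot
import cv2,numpy as np
a=bot.capture("scene")["image"][125:305,190:450,::-1]; b=bot.capture("side")["image"][100:375,160:450,::-1]
f=lambda i,w,h:cv2.resize(i,(w,h),interpolation=cv2.INTER_CUBIC)
cv2.imwrite("pics/end.png",cv2.convertScaleAbs(np.hstack([f(a,433,300),f(b,316,300)]),alpha=1.4)); cv2.imwrite("pics/end.png",cv2.convertScaleAbs(np.vstack([f(a,433,300),f(b[:190],433,284)]),alpha=1.4))
E
```

```text
clock: 30.95
eef_pos: [0.3792, 0.0579, 0.2642]
tool_rot: [-3.141, 0.002, -2.951]
force: [0.7, 0.0, 0.6]
width: 0.0641
```

View pics/end.png

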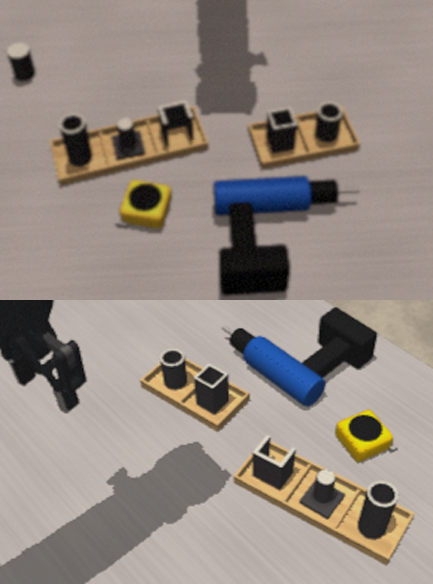

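All five pieces stand upright, one per compartment, and the bar, drill and tape are where they were.

```bash
python3 -c "
from cell import bot
print(bot.finish_job())"
```

```text
the job is handed in; nothing more can be done
None
```

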